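Aim the thermometer wand at the chip

ROBOT

A 6-joint arm with a two-finger parallel gripper is mounted at the origin on the work surface. World frame = base frame: x ahead of the robot, y to its left, z up, the work surface at z = 0. Lengths are in mm, angles in rad, forces in N, time in s.
With the tool pointing down it reaches from about 325 to 900 mm from the base axis. Payload 3.5 kg.
Tool frame: the origin (TCP) lies midway between the tips of the shut fingers; the grasp point (between the pads) lies arm.grasp_offset behind it (arm.grasp_offset is the distance from the TCP to the grasp point, in mm); z points along the fingers, y is the line along which they close (so a half turn about z gives the same grasp; the last joint's range is limited). The gripper opens to 85 mm and grips with 20 to 120 N. Pads are 22 mm wide; open, the fingers measure 114 mm over their backs; the gripper's body (76 mm by 85 mm) begins 54 mm behind the grasp point. The pads swing forward as they close: fully open they stand 13 mm farther back than shut.
Start: joints at [1.179, 0.276, -0.026, 1.268, 0, 1.467], TCP at [178.008, 599.112, 231.313] pointing down, gripper open.
Joint ranges: [-3.12, 3.12], [-0.85, 1.88], [-1.08, 1.24], [-1.95, 2.15], [-1.57, 1.53], [-3.14, 3.14]. Speed limits (rad/s): [2.57, 2.57, 3.14, 3.14, 3.14, 3.14].

INTERFACE

Orientations are given as a 3x3 rotation matrix whose columns are the frame's x, y, z axes.
In Python, from cell import arm gives the robot as it stands. The module is installed in compiled form; this text tells all that it offers.
- The arm moves only by the shell command python3 -m creep 'ROWS' [FORCE]. ROWS is JSON, a list of rows, each a list of 5 numbers: the closure, from 0 (fully open) to 1 (shut), then the shift along the tool's x, y, z in mm, then the turn about the tool's z in degrees. A call has 1 to 12 rows; each row is the pose to reach, as a shift and turn from the pose commanded when the call began, along the tool's axes at that moment; what a row does not reach only later rows make up. A row lasts 1/8 s, in which the tool goes at most 62.5 mm and 10.7 degrees, less where a joint would pass 70% of its speed; a pose out of reach is approached as far as the arm can. A call with a gripper value outside its range is refused whole. The fingers move at their own pace and stop on an object; FORCE is the grip in N (left out, the last holds). Time passes only in rows, so rows that repeat a pose let the fingers close. It gives the time, the measured TCP pose, the force, the opening and the grip force at its end, in the units of the state.
- arm.read_state(): the state, without advancing time (a new reading comes with each control period).
- arm.grab_frame(name): name is "scene" or "side" or "wrist"; returns a dict with "pixels" (400x640x3 uint8, red, green, blue), "K" (3x3 intrinsics, pixels), "rvec" (rotation vector, rad) and "tvec" (3), from world to camera coordinates, as OpenCV has them; the wrist camera has in their place "T_tool_cam" (4x4, takes a point from camera to tool coordinates, whose origin is the TCP and whose axes are the flange's). Camera axes: x right, y down, z forward; pixel columns grow to the right and rows downward; lengths in mm; the calibration is good to about 2 mm. A picture is of the moment at which its call begins: read the wrist's pose just before it. There is no depth.
- arm.close_job(): hands the job in; it is judged then, once.
The state is a dict: "t": time; "qpos": joint angles; "joint_velocities": joint speeds; "effort": joint torques, N m; "position": TCP position; "tool_rot": TCP orientation; "force": force on the tool from outside, world axes, zero at the start; "wrist_torque": the same for the moment, N m; "width": finger opening in mm; "grasp_force": force on a finger pad.
Only numpy, scipy, OpenCV 4.12 (cv2) and the standard library are available. Lean on these libraries where they do the work, as an engineer would, in place of code of your own. Each camera call takes 0.05 s, during which the arm holds its last target. There are 200 camera calls.

TASK

Draw the yellow infrared thermometer wand up out of its holder, turn it and aim its black nose squarely at the middle of the big chip on the tilted blue circuit board, with the nose about 7 cm from the chip. Finish while holding it there in the gripper, in the air and steady; touch neither the blue board nor its stand, and leave everything else standing where it is.

Things in the scene. Friction and masses are not known exactly. Their poses are not given: they have to be found in the camera images.
- wand_center (a point): centre (half-way along) of the infrared thermometer wand: a straight yellow bar, 26 x 26 mm square, 160 mm long in all, about 0.12 kg, with a black band; its last 30 mm is a black round nose, 18 to 22 mm across. z runs along it from nose to tail, x and y square to its flat sides. It stands nose down, loose (2 mm play), in its holder, tail end 166 mm above the table, the upper 100 mm free
- wand_nose (a point): the middle of the tip of the wand's nose, where it senses: 80 mm from wand_center along the wand's -z; same axes as wand_center (it looks along its -z)
- holder_a_mouth (a point): centre of the upper rim of the wand's holder: a black square socket, 38 mm wide outside, 30 mm inside, 60 mm deep, its rim 66 mm above the table, on a dark 80 x 80 x 6 mm steel base fixed to the table. The holder of the solder sucker looks the same
- chip (a point): centre of the top face of the big chip: black, 36 x 36 mm with a silver 22 mm square in the middle, in the middle of the blue circuit board (110 x 124 mm). z points squarely out of the board's face, which leans towards the robot; y runs along the tilt axis. Other parts on the board stand at most 4 mm off it
- board (a joint): tilt of the blue board in its stand: 0 lies flat face up, growing as its face leans towards the stand's front (the stand's -x side, roughly the robot's side); starts at 0.5 to 0.75 rad, stiff, to be left as it is
- stand: stand of the blue board, fixed: dark steel base 130 x 180 x 12 mm, two aluminium uprights 110 mm high at y +-77 mm carrying the board's tilt axis 92 mm up, with a black clamp knob outside each; origin at the centre of its underside, front faces -x
- sucker_center (a point): centre of the solder sucker: a blue round tube 26 mm across, 160 mm long, white nozzle below, black plunger button on top, standing upright in the other holder; bystander
- meter_center (a point): centre of a red multimeter with black face lying flat, 90 x 180 x 47 mm; bystander
- jar_center (a point): centre of a glass jar with a steel lid, 76 mm across, 100 mm high; bystander
- can_center (a point): centre of a black and yellow spray can, 54 mm across, 170 mm high; bystander
- reel_center (a point): centre of a small solder reel with orange flanges, 60 mm across, 44 mm high; bystander
- spare_center (a point): centre of a green spare circuit board lying flat, 70 x 110 mm, 8 mm high with its parts; bystander
- driver_grip (a point): middle of the handle of a red screwdriver lying on the table; bystander

How it is judged:
By the outcome, as a careful person would: the job done as asked, in the order asked, and still so for the second after the job is handed in, while the arm keeps its last pose, push and grip.
It also fails if it takes over 35 s, if anything falls off the work surface, if the arm or the gripper's body presses on something with over 40 N, if the wrist force passes 120 N, or if a joint passes its speed limit or range.

## Working session

There is one attempt and no reset: what is moved stays moved. The work goes in short steps, Python scripts to look and compute and a shell command to move; the robot and the scene stay as the last step left them, time stands still between calls to the robot, and variables do not carry over. Pictures are saved under pics/ and viewed, at most 10 in all, crops included, and the job is handed in when it is done.

```bash
mkdir -p pics
python3 - <<'E'
from cell import arm
import cv2,numpy as np
s=arm.read_state();print(s['t'],s['position'],np.round(s['tool_rot'],3).tolist(),s['width'],arm.grasp_offset)
for n in("scene","side","wrist"):
    f=arm.grab_frame(n);cv2.imwrite(f"pics/{n}0.png",f["pixels"][:,:,::-1])
    print(n,np.round(f["K"],1).tolist(),[ (k,np.round(f[k],3).tolist()) for k in f if k not in("pixels","K")])
E
```

```text
0.0 [177.70537371 598.35087709 230.10175485] [[-0.959, 0.285, -0.001], [0.285, 0.959, -0.002], [0.0, -0.002, -1.0]] 85.05455534109588 18.700000000000003
scene [[448.7, 0.0, 318.6], [0.0, 448.7, 202.2], [0.0, 0.0, 1.0]] [('rvec', [2.247, 1.063, -0.408]), ('tvec', [-391.337, -234.471, 1576.281])]
side [[401.7, 0.0, 316.5], [0.0, 401.7, 198.5], [0.0, 0.0, 1.0]] [('rvec', [2.419, -0.024, 0.019]), ('tvec', [-538.027, 99.813, 1067.11])]
wrist [[313.3, 0.0, 323.1], [0.0, 313.3, 200.9], [0.0, 0.0, 1.0]] [('T_tool_cam', [[0.0, -0.955, -0.297, 74.989], [1.0, 0.0, -0.001, -1.788], [0.001, -0.297, 0.955, -142.402], [0.0, 0.0, 0.0, 1.0]])]
```

View pics/scene0.png

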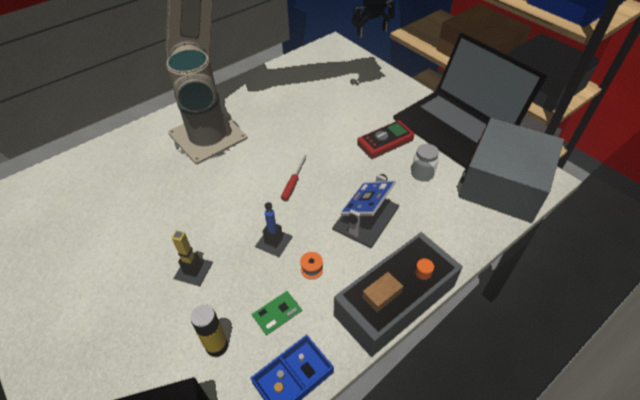

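View pics/side0.png

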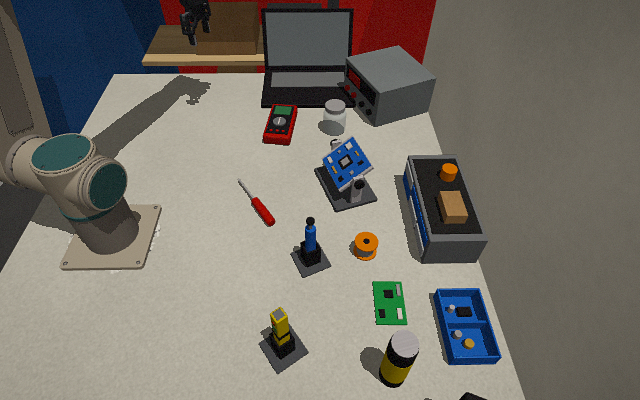

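The scene view shows the wand at (182,245), the chip at (368,195), and the sucker at (270,220). The side view shows the wand at (281,320) and the chip at (346,160). Moves can't tilt the tool, so I will pivot the wand in the grip by pushing it against the holder rim. Next I'll enlarge the crops.

Run:
```python
import cv2,numpy as np
a=cv2.imread('pics/scene0.png');b=cv2.imread('pics/side0.png')
def c(i,x,y,w=66,h=49,s=6): return cv2.resize(i[y:y+h,x:x+w],None,fx=s,fy=s,interpolation=cv2.INTER_CUBIC)
m=np.vstack([np.hstack([c(a,335,170),c(b,313,130,66,49)]),np.hstack([c(a,155,225),c(b,250,300)])])
cv2.imwrite('pics/m1.png',m)
```

```text
(no output)
```

View pics/m1.png

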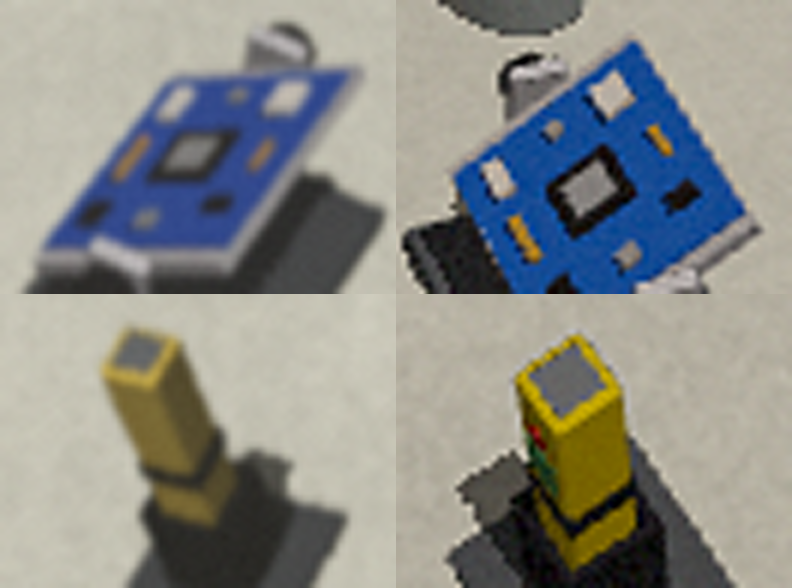

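Crop montage: the board quad, chip and parts are clear in both views. The wand's top face is centred near (177.6,234.3) in scene and (278.3,314.3) in side. Triangulating these points next.

```bash
cat > h.py <<'E'
import numpy as np,cv2
from cell import arm
def cam(n):
    f=arm.grab_frame(n);return f,f["K"],cv2.Rodrigues(np.float64(f["rvec"]))[0],np.float64(f["tvec"]).reshape(3)
def camw():
    s=arm.read_state();f=arm.grab_frame("wrist");T=np.eye(4);T[:3,:3]=s["tool_rot"];T[:3,3]=s["position"]
    M=np.linalg.inv(T@f["T_tool_cam"]);return f,f["K"],M[:3,:3],M[:3,3]
def onz(c,p,z):
    _,K,R,t=c;d=R.T@np.linalg.inv(K)@[p[0],p[1],1];o=-R.T@t;return o+d*(z-o[2])/d[2]
def tri(c1,c2,a,b):
    P=[c[1]@np.c_[c[2],c[3]] for c in(c1,c2)]
    X=cv2.triangulatePoints(P[0],P[1],np.float64(a).T,np.float64(b).T);return (X[:3]/X[3]).T
def proj(c,X): return cv2.projectPoints(np.float64(X),cv2.Rodrigues(c[2])[0],c[3],c[1],None)[0][:,0]
E
python3 - <<'E'
from h import *
np.set_printoptions(precision=1,suppress=True)
S=cam("scene");D=cam("side")
g=lambda p,o:(np.float64(p)+.5)/6-.5+o
a=g([(190,152),(175,102),(285,97),(130,158),(262,152),(238,95),(147,218),(215,204),(170,75),(350,72),(228,250)],(335,170))
b=g([(192,188),(102,178),(216,95),(127,240),(263,140),(156,130),(231,255),(287,195),(59,175),(239,42),(352,218)],(313,130))
X=tri(S,D,a,b);print(X)
print('reproj',np.abs(proj(S,X)-a).max(),np.abs(proj(D,X)-b).max())
c=X.mean(0);n=np.linalg.svd(X-c)[2][2];n*=np.sign(n[2]);print('n',np.round(n,3),'tilt',np.arccos(n[2]),'yaw',np.degrees(np.arctan2(-n[1],-n[0])))
print(np.round((X-c)@n,1)); print('edges',np.round(X[9]-X[8],1),np.round(X[9]-X[10],1))
ta=g([(130,34),(182,46),(155,95),(105,80),(138,58)],(155,225));tb=g([(181,39),(224,96),(157,136),(120,84),(172,88)],(250,300))
A=np.array([onz(S,p,166)for p in ta]);B=np.array([onz(D,p,166)for p in tb])
for q in(A,B):
    print(q[:,:2].tolist(),q[:4].mean(0)); e=np.diff(np.r_[q[:4],q[:1]],axis=0)[:,:2];print(np.degrees(np.arctan2(e[:,1],e[:,0])))
print(tri(S,D,ta[4:],tb[4:]))
E
```

```text
[[619.8 174.9  99.9]
 [579.8 204.   79.7]
 [633.3 221.1 116.5]
 [590.  165.8  75.7]
 [652.3 187.6 118.5]
 [605.8 219.4  96.1]
 [634.8 134.2  96.7]
 [660.2 151.  117.5]
 [559.3 220.1  69. ]
 [646.  249.7 124.5]
 [686.6 133.  122. ]]
reproj 0.4292841063859214 0.514712867083233
n [-0.5 -0.2  0.9] tilt 0.5505122405646581 yaw 19.612583579417507
[ 3.1  0.5  2.5 -1.3  0.7 -1.   0.   2.4 -1.4 -1.9 -3.6]
edges [86.6 29.6 55.6] [-40.7 116.7   2.5]
[[445.00465862274734, -304.1641034584155], [464.1728795687063, -290.6108614816816], [479.13918328906345, -310.7605963153371], [459.46875327677844, -322.8807412185084], [458.10352389024786, -307.3662696890987]] [ 461.9 -307.1  166. ]
[  35.3  -53.4 -148.4  127.7]
[[461.0246252356011, -291.55059008650807], [475.06065692601754, -310.8612090067825], [454.9017012887467, -323.4720748079651], [442.6561402272255, -306.2929000014392], [458.8572504869399, -307.9203055942426]] [ 458.4 -308.   166. ]
[ -54.  -148.   125.5   38.8]
[[ 458.7 -307.7  166.4]]
```

```bash
python3 -m creep '[[0,-403,-296,0,-10],[0,-403,-296,0,-20],[0,-403,-296,0,-30],[0,-403,-296,0,-40],[0,-403,-296,0,-52],[0,-403,-296,0,-52],[0,-403,-296,0,-52],[0,-403,-296,0,-52],[0,-528,-789,0,-52],[0,-528,-789,0,-52],[0,-528,-789,0,-52],[0,-528,-789,0,-52]]' 30
```

```text
t: 1.75
position: [465.4, -39.8, 231.5]
tool_rot: [[-0.814, -0.58, 0.001], [-0.58, 0.814, -0.0], [-0.001, -0.001, -1.0]]
force: [1.4, -0.1, 0.0]
width: 85.3
grasp_force: 0.0
```

```bash
python3 -m creep '[[0,158,-209,0,0],[0,158,-209,0,0],[0,158,-209,0,0],[0,158,-209,0,0],[0,158,-209,0,0],[0,158,-209,0,0],[0,158,-209,0,0],[0,158,-209,0,0]]'
python3 - <<'E'
from h import *
W=camw();cv2.imwrite('pics/w1.png',W[0]["pixels"][:,:,::-1]);s=arm.read_state();print(s['position'],s['t'])
hsv=cv2.cvtColor(W[0]["pixels"],cv2.COLOR_RGB2HSV);m=cv2.inRange(hsv,(20,120,60),(35,255,255))
cs=max(cv2.findContours(m,0,2)[0],key=cv2.contourArea);print(cv2.boundingRect(cs))
E
```

```text
t: 2.75
position: [458.3, -298.1, 231.4]
tool_rot: [[-0.813, -0.582, -0.0], [-0.582, 0.813, 0.0], [-0.0, 0.0, -1.0]]
force: [-0.8, -0.1, -0.8]
width: 85.0
grasp_force: 0.0
[ 458.31069967 -298.32236618  231.42453376] 2.8
(294, 172, 38, 52)
```

View pics/w1.png

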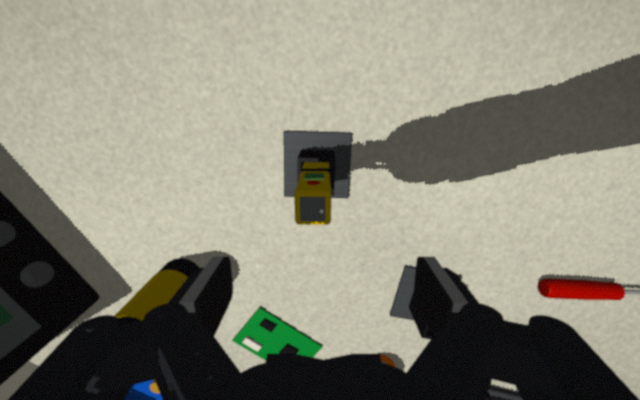

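The wrist view shows the wand's tail face centred at (313,208), square to the gripper. The holder base is at (318,164), and the spray can is at about (195,275), beside the left finger.

Run:
```python
from h import *
W=camw();S=cam("scene");D=cam("side");s=arm.read_state();R=s["tool_rot"];p=s["position"]
w=onz(W,(312.8,208),166);print('tail',w,'shift tool',R.T@(w-p))
for q in[(285,131),(352,133),(351,197),(284,196)]: print((R.T@(onz(W,q,6)-p))[:2])
print('can',onz(W,(200,265),170),onz(D,(404,346),170),onz(S,(204,315),170))
print('sucker',onz(D,(310,220),175))
```

```text
tail [ 457.74348643 -309.77581114  166.        ] shift tool [ 6.78411129 -8.44703971 65.45517253]
[ 46.55324859 -45.19696777]
[44.36185245 31.88034276]
[-32.48329249  32.81007014]
[-31.29238827 -49.16072581]
can [ 540.10579757 -352.08300339  170.        ] [ 682.59842831 -373.41234496  170.        ] [ 688.96283577 -364.56824546  170.        ]
sucker [520.55944685 -92.52365094 175.        ]
```

```bash
python3 -m creep '[[0,7,-8,0,1],[0,7,-8,0,1],[0,7,-8,40,1],[0,7,-8,80,1],[0,7,-8,110,1],[0,7,-8,119,1],[0,7,-8,119,1],[0.4,7,-8,119,1],[0.9,7,-8,119,1],[0.9,7,-8,119,1],[0.9,7,-8,119,1],[0.9,7,-8,119,1]]' 30; python3 -m creep '[[0.9,0,0,0,0],[0.9,0,0,0,0],[0.9,0,0,0,0]]'
```

```text
t: 4.45
position: [457.4, -310.4, 113.0]
tool_rot: [[-0.825, -0.566, 0.001], [-0.566, 0.825, -0.0], [-0.0, -0.001, -1.0]]
force: [-0.9, 0.7, 5.8]
width: 25.9
grasp_force: 30.2
t: 4.82
position: [457.4, -310.5, 113.0]
tool_rot: [[-0.825, -0.566, 0.001], [-0.566, 0.825, -0.0], [-0.0, -0.001, -1.0]]
force: [-0.5, 1.7, 4.9]
width: 25.5
grasp_force: 30.3
```

```bash
python3 -m creep '[[0.9,0,0,-30,0],[0.9,0,0,-75,0],[0.9,0,0,-85,0],[0.9,0,0,-85,0],[0.9,-30,0,-85,0],[0.9,-55,0,-85,0],[0.9,-55,0,-85,0],[0.9,-55,0,-50,0],[0.9,-55,0,-20,0],[0.9,-55,0,-16,0],[0.9,-55,0,-16,0]]' 
python3 -m creep '[[0.9,15,0,0,0],[0.9,20,0,0,0],[0.9,26,0,0,0],[0.9,32,0,0,0],[0.9,38,0,0,0],[0.9,38,0,0,0]]'
python3 - <<'E'
from h import *
D=cam("side");S=cam("scene")
i=np.hstack([cv2.resize(D[0]["pixels"][270:380,220:330],(390,390)),cv2.resize(S[0]["pixels"][190:300,130:240],(390,390))])
cv2.imwrite('pics/l1.png',i[:,:,::-1])
E
```

```text
t: 6.2
position: [501.7, -279.3, 127.9]
tool_rot: [[-0.825, -0.565, -0.001], [-0.565, 0.825, 0.001], [0.001, 0.001, -1.0]]
force: [0.1, -0.3, 0.2]
width: 25.7
grasp_force: 29.9
t: 6.95
position: [471.3, -301.3, 128.8]
tool_rot: [[-0.825, -0.565, 0.001], [-0.565, 0.825, -0.001], [-0.0, -0.001, -1.0]]
force: [1.2, 0.5, 0.8]
width: 25.7
grasp_force: 30.3
```

View pics/l1.png

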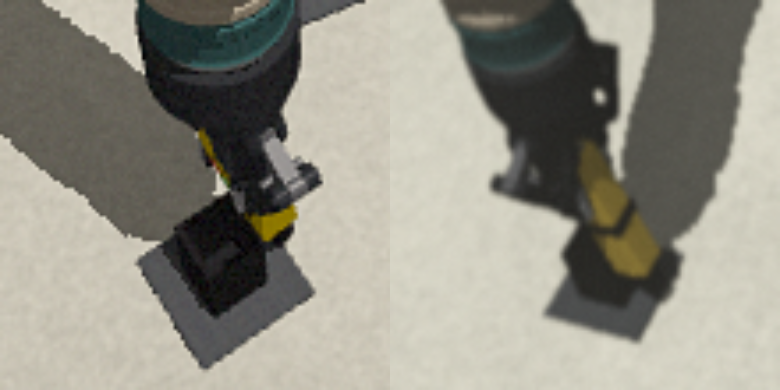

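Levering works: the wand is tilting against the holder's rim, with its nose outside at (275,235) in the left crop. I'll continue to the full tilt.

```bash
python3 -m creep '[[0.9,6,0,0,0],[0.9,12,0,0,0],[0.9,18,0,0,0],[0.9,23,0,0,0],[0.9,28,0,0,0],[0.9,33,0,0,0],[0.9,33,0,0,0]]'; python3 -m creep '[[0.9,0,0,-30,0],[0.9,0,0,-90,0],[0.9,0,0,-150,0],[0.9,0,0,-150,0],[0.9,0,0,-150,0]]' 45
python3 - <<'E'
from h import *
D=cam("side");S=cam("scene")
i=np.hstack([cv2.resize(D[0]["pixels"][200:350,200:350],(390,390)),cv2.resize(S[0]["pixels"][140:290,110:260],(390,390))])
cv2.imwrite('pics/l2.png',i[:,:,::-1])
E
```

```text
t: 7.92
position: [443.1, -319.6, 128.4]
tool_rot: [[-0.825, -0.565, -0.001], [-0.565, 0.825, -0.0], [0.001, 0.0, -1.0]]
force: [1.4, 2.3, -1.0]
width: 25.9
grasp_force: 30.1
t: 8.55
position: [442.9, -319.7, 277.8]
tool_rot: [[-0.825, -0.565, -0.002], [-0.565, 0.825, -0.001], [0.002, 0.0, -1.0]]
force: [-0.3, -0.2, -2.3]
width: 25.3
grasp_force: 47.7
```

View pics/l2.png

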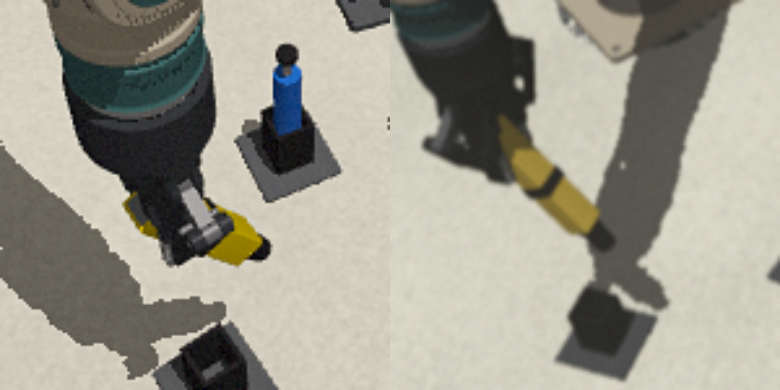

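Run:
```python
from h import *
D=cam("side");S=cam("scene");s=arm.read_state();R=s["tool_rot"];p=s["position"]
X=tri(S,D,[(193.3,233)],[(301.3,295.8)])[0];g=p-18.7*R[:,2];v=R.T@(X-g);print(X,v,np.linalg.norm(v),np.arctan2(-v[0],v[2]))
print(proj(S,[X]),proj(D,[X]))
for th in(.5,.55,.6):
  q=g+R@(126*np.array([-np.sin(th),0,np.cos(th)]));print(th,proj(S,[q]),proj(D,[q]))
```

```text
[ 501.37159488 -282.15949441  191.76097646] [-69.19908454  -3.44448195 102.80566169] 123.9733109624635 0.5924472091976882
[[192.9748077  233.72110529]] [[300.82686553 294.64791488]]
0.5 [[191.05210792 233.68440923]] [[295.97642288 297.75062423]]
0.55 [[192.80983743 233.41518648]] [[298.35599567 295.4058041 ]]
0.6 [[194.49058761 233.06239945]] [[300.66155254 293.03643573]]
```

```bash
python3 -m creep '[[0.9,0,0,-45,0],[0.9,-324,335,-45,5],[0.9,-324,335,-45,10],[0.9,-324,335,-45,15],[0.9,-324,335,-45,15],[0.9,-324,335,-45,15],[0.9,-324,335,-45,15],[0.9,-324,335,-45,15],[0.9,-324,335,-45,15],[0.9,-324,335,-45,15],[0.9,-324,335,-45,15],[0.9,-324,335,-45,15]]';python3 -m creep '[[0.9,0,0,0,0],[0.9,0,0,0,0],[0.9,0,0,0,0],[0.9,0,0,0,0]]'
python3 - <<'E'
from h import *
W=camw();D=cam("side");S=cam("scene")
i=np.vstack([W[0]["pixels"][:, :][0:400,0:640][::1],np.hstack([cv2.resize(D[0]["pixels"][80:205,280:480],(320,200)),cv2.resize(S[0]["pixels"][110:235,280:480],(320,200))])])
cv2.imwrite('pics/b1.png',i[:,:,::-1])
E
```

```text
t: 10.25
position: [521.3, 139.0, 322.9]
tool_rot: [[-0.943, -0.332, -0.001], [-0.332, 0.943, -0.0], [0.001, -0.0, -1.0]]
force: [0.2, -0.6, -1.5]
width: 25.8
grasp_force: 47.5
t: 10.75
position: [521.6, 140.0, 323.4]
tool_rot: [[-0.943, -0.333, 0.0], [-0.333, 0.943, 0.0], [-0.0, -0.0, -1.0]]
force: [-0.4, -0.4, -1.8]
width: 25.5
grasp_force: 47.5
```

View pics/b1.png

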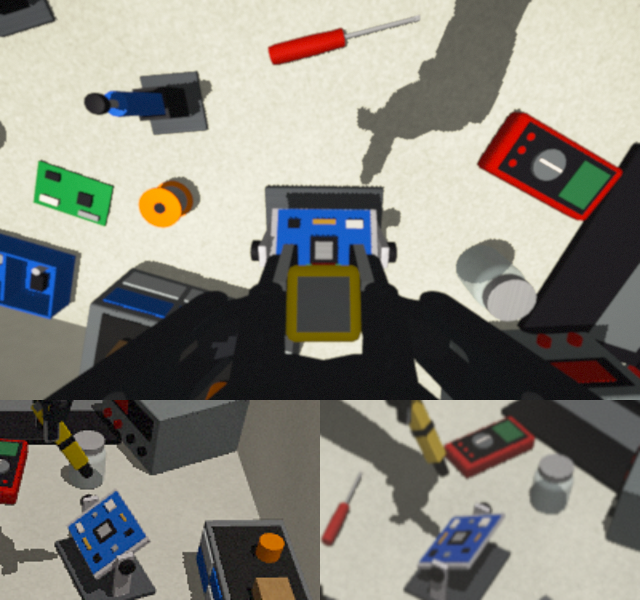

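The wrist view shows the tail face quad around (288–361, 267–341). The silver part of the chip is at (323,250) and the stand edge is level, so yaw is right. The side and scene insets show the nose above the board. Next I'll measure the wand tilt more finely.

Run:
```python
from h import *
W=camw();D=cam("side");S=cam("scene");s=arm.read_state();R=s["tool_rot"];p=s["position"];g=p-18.7*R[:,2]
hsv=cv2.cvtColor(W[0]["pixels"],cv2.COLOR_RGB2HSV);m=cv2.inRange(hsv,(20,120,40),(35,255,255));m[:230]=0;m[:,:270]=0;m[:,380:]=0
c=max(cv2.findContours(m,0,2)[0],key=cv2.contourArea);h=cv2.approxPolyDP(cv2.convexHull(c),4,True)[:,0];print(h.tolist())
for th in(.52,.56,.6):
  # tail corners predicted (34 mm behind the grasp point) and nose
  ax=np.array([np.sin(th),0,-np.cos(th)]);xx=np.array([np.cos(th),0,np.sin(th)])
  T=[g+R@(34*ax+13*a*xx+np.array([0,13*b,0])) for a in(-1,1) for b in(-1,1)]
  print(th,proj(W,T).round(1).tolist(),proj(S,[g-R@(126*ax)]).round(1),proj(D,[g-R@(126*ax)]).round(1))
i=np.hstack([cv2.resize(D[0]["pixels"][85:145,300:360],(400,400),interpolation=cv2.INTER_CUBIC),cv2.resize(S[0]["pixels"][110:170,325:385],(400,400),interpolation=cv2.INTER_CUBIC)])
cv2.imwrite('pics/n1.png',i[:,:,::-1])
```

```text
[[356, 266], [361, 303], [357, 338], [289, 339], [289, 268]]
0.52 [[289.9, 324.8], [367.8, 324.8], [291.7, 246.4], [365.5, 246.4]] [[355.4 155.2]] [[332.6 126.3]]
0.56 [[289.9, 320.7], [367.8, 320.7], [291.9, 242.7], [365.2, 242.7]] [[356.9 155.1]] [[334.2 125.1]]
0.6 [[289.9, 316.5], [367.9, 316.5], [292.2, 239.1], [364.9, 239.1]] [[358.4 154.9]] [[335.8 123.9]]
```

View pics/n1.png

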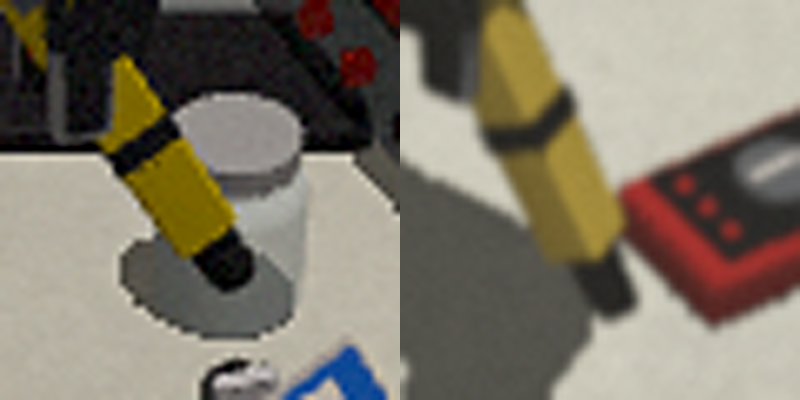

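Zoom: the nose tip is near (335.0,126.5) in side and (358.0,155.7) in scene. Wand edge slopes dx/dy are 0.711 (side) and 0.463 (scene). I'll intersect the two axis planes.

Run:
```python
from h import *
np.set_printoptions(precision=3,suppress=True)
W=camw();D=cam("side");S=cam("scene");s=arm.read_state();R=s["tool_rot"];p=s["position"];g=p-18.7*R[:,2]
ts,td=np.array([358.,155.7]),np.array([335.,126.5])
X=tri(S,D,[ts],[td])[0];print('nose',X,proj(S,[X])-ts,proj(D,[X])-td,'tool rel grasp',R.T@(X-g))
def pl(c,a,b):
  r=[c[2].T@np.linalg.inv(c[1])@[*q,1] for q in(a,b)];return np.cross(*r)
def axis(ms,md):
  u=np.cross(pl(S,ts,ts-[10*ms,10]),pl(D,td,td-[10*md,10]));u/=np.linalg.norm(u);u*=np.sign(u[2]);return R.T@u
for ms,md in((.463,.711),(.48,.711),(.463,.73),(.445,.711)):
  u=axis(ms,md);print(u,'th',np.arctan2(u[0],-u[2]))
u=axis(.463,.711)
# tail ray from the wrist camera: point at 160 mm from the nose
o=-W[2].T@W[3];d=W[2].T@np.linalg.inv(W[1])@[324.5,303,1];d/=np.linalg.norm(d)
b=d@(o-X);k=(o-X)@(o-X)-160**2
for t in np.roots([1,2*b,k]):
  if np.isreal(t): v=R.T@(o+t.real*d-X);print('tail rel grasp',R.T@(o+t.real*d-g),'axis',v/160,np.arctan2(v[0],-v[2]))
```

```text
nose [586.313 164.719 231.046] [[-0.118  0.519]] [[-0.257 -0.631]] tool rel grasp [-69.236   1.554 110.961]
[ 0.491  0.022 -0.871] th 0.5134708303606331
[ 0.491  0.003 -0.871] th 0.5128764889285566
[ 0.499  0.032 -0.866] th 0.5229920963355523
[ 0.491  0.042 -0.87 ] th 0.5141185758123371
tail rel grasp [-174.754   -0.325  231.222] axis [-0.659 -0.012  0.752] -2.4214018857781645
tail rel grasp [  8.94   -1.386 -28.609] axis [ 0.489 -0.018 -0.872] 0.510578502535375
```

Run:
```python
from h import *
np.set_printoptions(precision=2,suppress=True)
D=cam("side");S=cam("scene")
def quad(fn,box):
  x0,y0,x1,y1=box;i=cv2.imread(fn)[y0:y1,x0:x1];i=cv2.resize(i,None,fx=6,fy=6,interpolation=cv2.INTER_CUBIC)
  m=cv2.inRange(cv2.cvtColor(i,cv2.COLOR_BGR2HSV),(100,110,50),(130,255,255))
  c=max(cv2.findContours(m,0,1)[0],key=cv2.contourArea)[:,0].astype(float);q=cv2.approxPolyDP(cv2.convexHull(c.astype(np.float32)),12,True)[:,0]
  print(fn,((q+.5)/6-.5+[x0,y0]).tolist())
  # refine: a line through the contour points near each hull edge
  L=[]
  for a,b in zip(q,np.roll(q,-1,0)):
    l=np.linalg.norm(b-a)
    if l<80: continue
    e=(b-a)/l;n=np.array([-e[1],e[0]]);t=(c-a)@e;k=(abs((c-a)@n)<6)&(t>.1*l)&(t<.9*l)
    vx,vy,x,y=cv2.fitLine(c[k].astype(np.float32),cv2.DIST_HUBER,0,.01,.01).ravel();L.append(np.cross([x,y,1],[x+vx,y+vy,1]))
  P=[np.cross(L[j],L[(j+1)%len(L)]) for j in range(len(L))];P=np.array([v[:2]/v[2] for v in P]);return (P+.5)/6-.5+[x0,y0]
A=quad('pics/scene0.png',(330,165,405,230));B=quad('pics/side0.png',(310,128,385,200));print(A,B)
np.savez('q.npz',A=A,B=B)
if len(A)==4==len(B):
  for r in range(4):
    Bq=np.roll(B,r,0);X=tri(S,D,A,Bq);e=max(abs(proj(S,X)-A).max(),abs(proj(D,X)-Bq).max())
    if e<2:
      print(e,X);c=X.mean(0);n=np.linalg.svd(X-c)[2][2];n*=np.sign(n[2]);print('c',c,'n',n,np.arccos(n[2]),np.degrees(np.arctan2(-n[1],-n[0])),(X-c)@n)
      for j in range(4): v=X[j]-X[j-1];print(v,np.linalg.norm(v),np.arcsin(abs(v[2])/np.linalg.norm(v)))
```

```text
pics/scene0.png [[391.75, 182.0833339691162], [371.75, 210.41666793823242], [343.0833330154419, 210.08333206176758], [358.4166660308838, 189.25], [367.25, 183.4166660308838]]
pics/side0.png [[352.25, 136.5833330154419], [370.4166679382324, 165.25], [337.5833339691162, 188.25], [322.4166669845581, 158.75]]
[[372.07 210.39]
 [342.46 210.23]
 [363.29 183.63]
 [392.47 181.86]] [[370.83 164.75]
 [337.67 188.49]
 [321.73 159.15]
 [352.32 136.32]]
0.5038023230713407 [[685.31 132.25 126.02]
 [597.71 106.77  62.8 ]
 [558.36 223.69  61.36]
 [645.87 248.11 125.6 ]]
c [621.81 177.71  93.95] n [-0.55 -0.18  0.82] 0.6110781054668867 18.083782452770507 [-0.27  0.27 -0.27  0.27]
[  39.45 -115.86    0.41] 122.39336992441535 0.003379367838367418
[-87.6  -25.48 -63.21] 110.98963775822335 0.6059471876751509
[-39.36 116.92  -1.44] 123.37696054663967 0.011687541216707436
[87.51 24.41 64.24] 111.26756979643594 0.6154918626252373
```

Board tilt refined to 0.61 rad (edges come out at 123 × 111 mm, planar), while the wand is at 0.51. I'll go back to its holder rim and lever about 0.1 rad more.

```bash
python3 -m creep '[[0.9,212,-403,0,-8],[0.9,212,-403,0,-15],[0.9,212,-403,0,-15],[0.9,212,-403,0,-15],[0.9,212,-403,0,-15],[0.9,212,-403,0,-15],[0.9,212,-403,0,-15],[0.9,212,-403,0,-15],[0.9,212,-403,0,-15],[0.9,212,-403,0,-15],[0.9,212,-403,0,-15],[0.9,212,-403,0,-15]]' 30
```

```text
t: 12.8
position: [456.2, -309.2, 323.5]
tool_rot: [[-0.824, -0.567, 0.0], [-0.567, 0.824, -0.0], [-0.0, -0.0, -1.0]]
force: [0.8, 1.1, -1.7]
width: 25.0
grasp_force: 47.5
```

```bash
python3 -m creep '[[0.9,0,0,-1,0],[0.9,0,0,60,0],[0.9,0,0,115,0],[0.9,0,0,160,0],[0.9,0,0,185,0],[0.9,0,0,195,0],[0.9,0,0,195,0],[0.9,0,0,195,0]]' 30; python3 -m creep '[[0.9,6,0,0,0],[0.9,12,0,0,0],[0.9,17,0,0,0],[0.9,21,0,0,0],[0.9,24,0,0,0],[0.9,26,0,0,0],[0.9,26,0,0,0]]'
```

```text
t: 13.8
position: [457.0, -311.3, 130.0]
tool_rot: [[-0.825, -0.566, 0.002], [-0.566, 0.825, -0.002], [-0.001, -0.003, -1.0]]
force: [0.3, -0.7, -0.5]
width: 25.5
grasp_force: 47.5
t: 14.68
position: [435.9, -324.6, 128.9]
tool_rot: [[-0.824, -0.566, 0.004], [-0.566, 0.824, 0.002], [-0.005, -0.001, -1.0]]
force: [3.9, 3.9, -0.6]
width: 25.5
grasp_force: 47.5
```

```bash
python3 -m creep '[[0.9,2,0,0,0],[0.9,3,0,0,0],[0.9,3,0,0,0],[0.9,3,0,-60,0],[0.9,3,0,-120,0],[0.9,3,0,-180,0],[0.9,3,0,-195,0],[0.9,3,0,-195,0],[0.9,3,0,-195,0]]'; python3 -m creep '[[0.9,-336,334,0,8],[0.9,-336,334,0,16],[0.9,-336,334,0,16],[0.9,-336,334,0,16],[0.9,-336,334,0,16],[0.9,-336,334,0,16],[0.9,-336,334,0,16],[0.9,-336,334,0,16],[0.9,-336,334,0,16],[0.9,-336,334,0,16],[0.9,-336,334,0,16],[0.9,-336,334,0,16]]';python3 -m creep '[[0.9,0,0,0,0],[0.9,0,0,0,0]]' 45
python3 - <<'E'
from h import *
D=cam("side");S=cam("scene");W=camw();s=arm.read_state();print(s['position'],s['t'])
hsv=cv2.cvtColor(W[0]["pixels"],cv2.COLOR_RGB2HSV);m=cv2.inRange(hsv,(20,120,40),(35,255,255));m[:230]=0;m[:,:270]=0;m[:,380:]=0
c=max(cv2.findContours(m,0,2)[0],key=cv2.contourArea);print(cv2.approxPolyDP(cv2.convexHull(c),4,True)[:,0].tolist())
i=np.hstack([cv2.resize(D[0]["pixels"][85:145,300:360],(400,400),interpolation=cv2.INTER_CUBIC),cv2.resize(S[0]["pixels"][110:170,325:385],(400,400),interpolation=cv2.INTER_CUBIC)])
cv2.imwrite('pics/n2.png',i[:,:,::-1])
E
```

```text
t: 15.8
position: [430.8, -326.1, 320.7]
tool_rot: [[-0.825, -0.566, -0.004], [-0.566, 0.825, 0.003], [0.001, 0.004, -1.0]]
force: [-0.1, -0.9, -1.6]
width: 25.3
grasp_force: 47.6
t: 17.3
position: [519.9, 137.6, 323.2]
tool_rot: [[-0.949, -0.315, -0.0], [-0.315, 0.949, -0.0], [0.0, -0.0, -1.0]]
force: [-0.3, 1.1, -2.0]
width: 25.7
grasp_force: 47.4
t: 17.55
position: [520.1, 138.3, 323.5]
tool_rot: [[-0.949, -0.316, 0.0], [-0.316, 0.949, 0.0], [-0.0, -0.0, -1.0]]
force: [-0.5, 0.6, -0.9]
width: 25.5
grasp_force: 47.4
[520.06943067 138.5592911  323.41823394] 17.7
[[354, 260], [359, 269], [361, 328], [353, 335], [288, 334], [285, 308], [291, 261]]
```

View pics/n2.png

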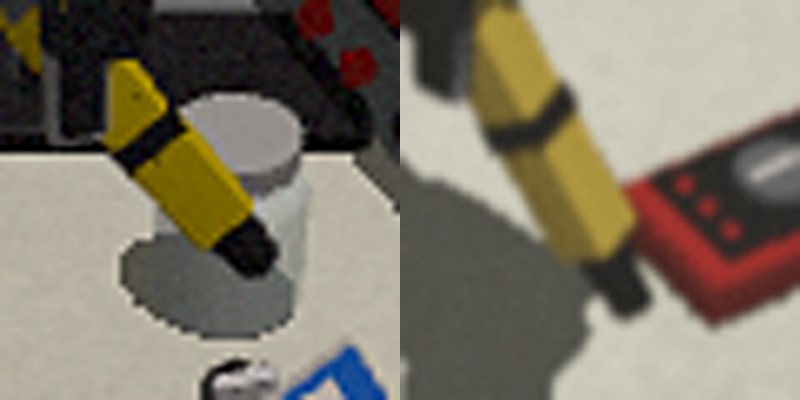

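Zoom 2 shows a steeper lean, with the tip near (338.3,124.6) in side and (359.2,155.1) in scene. I'll fit the edges numerically on both zooms.

```bash
cat > ax.py <<'E'
from h import *
np.set_printoptions(precision=3,suppress=True)
D=cam("side");S=cam("scene");W=camw();s=arm.read_state();R=s["tool_rot"];p=s["position"];g=p-18.7*R[:,2]
def slope(im,r0,r1):
  m=cv2.inRange(cv2.cvtColor(im,cv2.COLOR_BGR2HSV),(18,90,40),(38,255,255));m=max([np.where(cv2.connectedComponents(m)[1]==k,255,0) for k in range(1,cv2.connectedComponents(m)[0])],key=lambda q:(q[r0:r1]>0).sum())
  ys=np.arange(r0,r1);e=np.array([[np.where(m[y])[0].min(),np.where(m[y])[0].max()] for y in ys])
  return [np.polyfit(ys,e[:,k],1)[0] for k in(0,1)]
def pl(c,a,m):
  r=[c[2].T@np.linalg.inv(c[1])@[*q,1] for q in(a,a-np.array([10*m,10]))];return np.cross(*r)
def run(fn,ts,td,rs,rd):
  i=cv2.imread(fn);ms=slope(i[:,400:],*rs);md=slope(i[:,:400],*rd);print(fn,'slopes',ms,md)
  u=np.cross(pl(S,ts,np.mean(ms)),pl(D,td,np.mean(md)));u/=np.linalg.norm(u);u=R.T@(u*np.sign(u[2]));print('axis tool',u,'th',np.arctan2(u[0],-u[2]))
  X=tri(S,D,[ts],[td])[0];print('nose',X,proj(D,[X])-td,'rel g',R.T@(X-g));return X
E
python3 - <<'E'
from ax import *
run('pics/n1.png',np.array([358.,155.7]),np.array([335.,126.5]),(155,215),(175,205))
X=run('pics/n2.png',np.array([359.2,155.1]),np.array([338.3,124.6]),(155,210),(170,200))
o=-W[2].T@W[3];d=W[2].T@np.linalg.inv(W[1])@[323.5,298,1];d/=np.linalg.norm(d)
t=np.roots([1,2*d@(o-X),(o-X)@(o-X)-160**2]).real.min()
for t in np.roots([1,2*d@(o-X),(o-X)@(o-X)-160**2]): v=R.T@(o+t*d-X);print(R.T@(o+t*d-g),v/160,np.arctan2(v[0],-v[2]))
E
```

```text
pics/n1.png slopes [np.float64(0.4756043345373713), np.float64(0.534287302028341)] [np.float64(0.73793103448276), np.float64(0.6057842046718583)]
axis tool [ 0.472 -0.051 -0.88 ] th 0.4925088784839943
nose [586.313 164.719 231.046] [[-0.257 -0.631]] rel g [-71.073   3.736 111.008]
pics/n2.png slopes [np.float64(0.5648629148629148), np.float64(0.5466810966810968)] [np.float64(0.7839822024471633), np.float64(0.6954393770856506)]
axis tool [ 0.505 -0.065 -0.861] th 0.5301576352847168
nose [593.819 161.287 240.289] [[-0.337 -0.833]] rel g [-77.107  -1.895 101.766]
[-168.499   -1.707  233.096] [-0.571  0.001  0.821] -2.5336267897962186
[ 12.435  -1.79  -30.832] [ 0.56   0.001 -0.829] 0.5939489901222609
```

```bash
python3 -m creep '[[0.9,9,5,15,0],[0.9,9,5,35,0],[0.9,9,5,55,0],[0.9,9,5,70,0],[0.9,9,5,80,0],[0.9,9,5,85,0],[0.9,9,5,85,0],[0.9,9,5,85,0]]'
python3 - <<'E'
from h import *
D=cam("side");S=cam("scene");W=camw()
f=lambda c,x,y:cv2.resize(c[0]["pixels"][y:y+75,x:x+66],(396,450),interpolation=cv2.INTER_CUBIC)
i=np.hstack([f(D,310,120),f(S,330,145)]);cv2.imwrite('pics/f1.png',i[:,:,::-1])
cv2.imwrite('pics/wf.png',W[0]["pixels"][:,:,::-1])
E
```

```text
t: 18.85
position: [510.5, 140.6, 239.0]
tool_rot: [[-0.949, -0.317, 0.001], [-0.317, 0.949, 0.0], [-0.001, -0.0, -1.0]]
force: [-0.3, 0.4, -1.3]
width: 25.7
grasp_force: 47.5
```

View pics/f1.png

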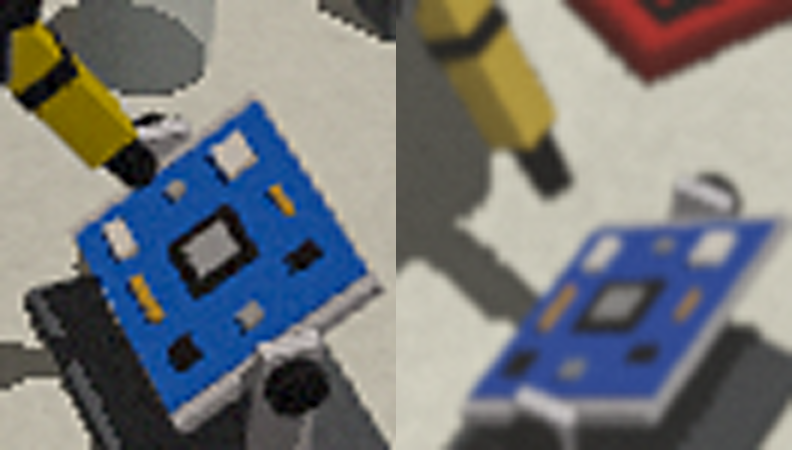

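Final zoom: side has the tip at (143,173) and the chip at (212,247). Scene has the tip at (160,187) and the chip at (223,302), in crop pixels at 6× scale. The nose points at the chip in both views.

Run:
```python
from ax import *
g6=lambda p,o:(np.float64(p)+.5)/6-.5+o
a=g6([(160,187),(223,302)],(330,145));b=g6([(143,173),(212,247)],(310,120))
X=tri(S,D,a,b);print(X,proj(S,X)-a,proj(D,X)-b)
n=np.array([-np.sin(.61)*np.cos(.323),-np.sin(.61)*np.sin(.323),np.cos(.61)])
for c in (X[1],np.array([620.3,176.3,97])):
  v=X[0]-c;print('dist',v@n,'offset in tool axes',R.T@(v-(v@n)*n),'dir tool',R.T@v/np.linalg.norm(v))
# tail through the wrist camera
hsv=cv2.cvtColor(W[0]["pixels"],cv2.COLOR_RGB2HSV);m=cv2.inRange(hsv,(20,120,40),(35,255,255));m[:230]=0;m[:,:270]=0;m[:,380:]=0
x,y,w,h=cv2.boundingRect(max(cv2.findContours(m,0,2)[0],key=cv2.contourArea));print(x,y,w,h)
o=-W[2].T@W[3];d=W[2].T@np.linalg.inv(W[1])@[x+w/2,y+h/2,1];d/=np.linalg.norm(d);N=X[0]
t=np.roots([1,2*d@(o-N),(o-N)@(o-N)-160**2]).min();v=(o+t*d-N)/160;print('axis tool',R.T@v,'th',np.arccos(v[2]),'angle to n deg',np.degrees(np.arccos(v@n)),'aim at chip plane, tool',R.T@(N-v*((N-X[1])@n)/(v@n)-X[1]))
```

```text
[[585.665 164.325 156.53 ]
 [620.742 175.884  99.776]] [[-0.034  0.134]
 [-0.006  0.02 ]] [[-0.068 -0.163]
 [-0.01  -0.024]]
dist 67.67547337276864 offset in tool axes [-1.838  0.175 -1.283] dir tool [ 0.545  0.002 -0.838]
dist 69.78672963238472 offset in tool axes [-3.335 -0.359 -2.328] dir tool [ 0.524 -0.006 -0.852]
285 257 77 82
axis tool [ 0.571 -0.003 -0.821] th 0.6081310639088674 angle to n deg 0.15597725090425563 aim at chip plane, tool [-1.734  0.308 -1.211]
```

```bash
python3 -m creep '[[0.9,3,0,0,0],[0.9,3,0,0,0],[0.9,3,0,0,0],[0.9,3,0,0,0],[0.9,3,0,0,0],[0.9,3,0,0,0],[0.9,3,0,0,0],[0.9,3,0,0,0]]' && python3 -c "
from cell import arm
import numpy as np
print(np.abs(arm.read_state()['joint_velocities']).max());print(arm.close_job())"
```

```text
t: 20.15
position: [507.1, 139.6, 238.3]
tool_rot: [[-0.949, -0.316, -0.0], [-0.316, 0.949, 0.0], [-0.0, 0.0, -1.0]]
force: [-0.2, 0.9, -2.0]
width: 25.4
grasp_force: 47.5
0.0009175228341198652
the job is handed in; nothing more can be done
None
```

Job handed in at about 20 s: the gripper is holding the wand steady in the air, with its nose about 70 mm from the chip. By my last camera measurement the wand was square to the chip within about 1–2° and aimed about 2 mm off its middle; a final 3 mm correction after that was not re-measured. I tilted the wand by pivoting it in the grip against its own fixed holder's rim.

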